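Slide the small pot lid into its lid keeper

ROBOT

A 7-joint arm with a two-finger parallel gripper is mounted at the origin on the work surface. World frame = base frame: x ahead of the robot, y to its left, z up, the work surface at z = 0. Lengths are in m, angles in rad, forces in N, time in s.
With the tool pointing down it reaches from about 0.4 to 0.85 m from the base axis. Payload 10.4 kg.
Tool frame: the origin (TCP) lies at the very end of the fingers, on their centre line; the grasp point (between the pads) lies 19 mm behind it (hold_point_z is the distance from the TCP to the grasp point, in m); z points along the fingers, y is the line along which they close (so a half turn about z gives the same grasp; the last joint's range is limited). The gripper opens to 87 mm and grips with 3 to 60 N. Pads are 19 mm wide; open, the fingers measure 117 mm over their backs; the gripper's body (75 mm by 190 mm) begins 51 mm behind the grasp point.
Start: joints at [-1.362, 0.332, -0.065, 1.46, 0.022, 1.35, -0.088], TCP at [0.144, 0.608, 0.223] pointing down, gripper open.
Joint ranges: [-2.6, 2.6], [-0.5, 2.12], [-1.47, 1.34], [0.16, 2.42], [-1.27, 4.41], [0.06, 2.06], [-2.6, 2.6]. Speed limits (rad/s): [2.22, 2.22, 2.79, 2.79, 3.14, 3.14, 3.14].

INTERFACE

Orientations are given as a unit quaternion [x, y, z, w].
In Python, from rig import * gives the robot as it stands.
- The arm moves only by the tool play_rows, never from a script. Its argument "targets" is a list of rows, each a list of 6 numbers: the shift along the tool's x, y, z each as a share of 0.4 m, from -1 to 1, then the turn, a rotation vector about the tool's x, y, z each as a share of 0.5 rad, from -1 to 1. In form: [[dx, dy, dz, rx, ry, rz], ...]. A call has 1 to 8 rows; each row shifts and turns the commanded pose from where the row before left it, along the tool's axes as they then stand; what a row does not reach is not made up. A row lasts 1/12 s, in which the tool goes at most 41.7 mm and 7.16 degrees, less where a joint would pass 70% of its speed; a pose out of reach is approached as far as the arm can. A call with a number of a shift or a turn outside -1 to 1 is refused whole. A call with a gripper value outside its range is refused whole. "jaw" is the closure, from -1 (fully open) to 1 (shut), set as the call begins (left out, the last holds). The fingers move at their own pace and stop on an object; "grip_force" is the grip in N (left out, the last holds). Time passes only in rows, so rows that do not move let the fingers close. It gives the time, the measured TCP pose, the force, the opening and the grip force at its end, in the units of the state.
- read_state(): the state, without advancing time (a new reading comes with each control period).
- capture(name): name is "scene" or "top" or "wrist"; returns (picture, depth): 420x560x3 uint8, red, green, blue; 420x560 float32, m along the optical axis (not along the pixel's ray), 0 where there is no reading.
- camera_params(name): a dict with "fov_y" (degrees; the focal length in pixels is half the picture's height over the tangent of half this angle, whatever the lens; pixels are square), "cx", "cy" (the principal point, pixels), "k1" (the pictures are not rectified: a ray, as slopes to the right and down, at radius r is drawn at 1 + k1 r^2 times it, then the intrinsics apply), "position" and "attitude" of the camera in the world. Camera axes: x right, y up, looking along -z (the intrinsics and any distortion apply to the point x, -y, -z); pixel columns grow to the right and rows downward; lengths in m; the calibration is good to about 2 mm. A picture is of the moment at which its call begins: read the wrist's pose just before it. camera_params takes no time and is no camera call; for the wrist camera it gives the pose at the moment of the call.
- hand_in(): hands the job in; it is judged then, once.
The state is a dict: "t": time; "joints": joint angles; "dq": joint speeds; "joint_efforts": joint torques, N m; "position": TCP position; "orientation": TCP orientation; "contact_force": force on the tool from outside, world axes, zero at the start; "ft_torque": the same for the moment, N m; "grip_width": finger opening in m; "gripper_force": force on a finger pad.
Only numpy, scipy, OpenCV 4.12 (cv2) and the standard library are available. Lean on these libraries where they do the work, as an engineer would, in place of code of your own. Each camera call takes 0.05 s, during which the arm holds its last target. There are 200 camera calls.

TASK

Put the small aluminium lid away in the steel lid keeper fixed to the tiles, so that it cannot slip off the shelf into the tandoor: bring it in through the keeper's open end, flat under the two lips, slide it fully home against the closed end and let go of it there. Leave the larger lid where it lies.

Things in the scene. Friction and masses are not known exactly. Their poses are not given: they have to be found in the camera images.
- small_lid_knob (a point): The small lid's knob. The lid is a flat round aluminium disc, 100 mm across, 6 mm thick, lying on the tiles (z = 0), loose, 80 to 170 g; on a central stem 18 mm across stands an upright round dark-wood knob head, 26 mm across, 26 to 60 mm above the lid's underside. This point is the head's centre, 43 mm above the underside; z is up. Being round, its yaw does not matter.
- keeper: The lid keeper: two parallel steel runners fixed to the tiles (no floor: the lid slides on the tiles), 112 mm apart inside, 160 mm long, 19 mm high, joined by a stop at one end, open at the other. Origin: middle of the open end, at tile height. x points into the keeper towards the stop, y across, z up. Outside the open end the walls flare as guides, without lips, to 143 mm apart at x = -28 mm.
- keeper_home (a point): Where the small lid's centre is when fully home: on the keeper's middle line at tile height, 110 mm in from the open end and 50 mm short of the stop; axes as the keeper's. Along both runners run inward lips, undersides 16 mm and tops 19 mm above the tiles, leaving a 76 mm wide slot between them for the knob. The lid has 6 mm of play to each side and 10 mm in height under them.
- large_lid_knob (a point): The larger lid's knob: the same make and the same knob (head 26 mm across, 26 to 60 mm above the underside), but the disc is 150 mm across and does not fit the keeper. This point is the centre of its knob head, 43 mm above its underside. Loose; to be left where it lies.
Things that resemble listed ones, but are neither listed nor needed, are in the scene too. What is shaped like the part that bears small_lid_knob but yellow is not meant.

How it is judged:
By the outcome, as a careful person would: the job done as asked, in the order asked, and still so for the second after the job is handed in, with the robot touching nothing.
It also fails if it takes over 53 s, if anything falls off the work surface, if the arm or the gripper's body presses on something with over 40 N, if the wrist force passes 120 N, or if a joint passes its speed limit or range.

## Working session

There is one attempt and no reset: what is moved stays moved. The work goes in short steps, Python scripts to look and compute and a tool call to move; the robot and the scene stay as the last step left them, time stands still between calls to the robot, and variables do not carry over. Pictures are saved under pics/ and viewed, at most 10 in all, crops included, and the job is handed in when it is done.

Besides the shell and the picture viewer there is one more tool, called after "Emit:" as a command line: name --pt "numbers of a row" for each row, then --argument value for the rest. play_rows: Moves the arm, as the interface text tells. Shift numbers are shares of 0.4 m and turn numbers shares of 0.5 rad, none past 1 either way. Its arguments: {"type":"object","properties":{"targets":{"type":"array"},"jaw":{"type":"number"},"grip_force":{"type":"number"}},"required":["targets"]}

```bash
mkdir -p pics
cat > h.py <<'E'
from rig import *
import numpy as np, cv2
from scipy.spatial.transform import Rotation as R
def cam(n):
    p=camera_params(n); im,d=capture(n); return p,im,d
def rot(a):
    a=np.array(a); return a if a.shape==(3,3) else R.from_quat(a).as_matrix()
def pts(p,d):
    h,w=d.shape; f=h/2/np.tan(np.radians(p["fov_y"])/2)
    v,u=np.mgrid[:h,:w].astype(float)
    K=np.array([[f,0,p["cx"]],[0,f,p["cy"]],[0,0,1]])
    s=cv2.undistortPoints(np.stack([u.ravel(),v.ravel()],1)[:,None],K,np.array([p["k1"],0,0,0.]))[:,0].reshape(h,w,2)
    c=np.stack([s[...,0]*d,-s[...,1]*d,-d],-1)
    return c@rot(p["attitude"]).T+np.array(p["position"])
E
python3 - <<'E'
from h import *
for n in("top","scene"):
    p,im,d=cam(n); print(n,p); np.savez(f"{n}.npz",P=pts(p,d),im=im)
    cv2.imwrite(f"pics/{n}.png",im[...,::-1])
print(read_state())
E
```

```text
top {'fov_y': 48.863709956201724, 'cx': 275.87830701203865, 'cy': 212.78106235897792, 'k1': 0.05494157121748175, 'position': array([ 0.37383931, -0.03427251,  1.13311124]), 'attitude': array([ 0.04698562, -0.04652627, -0.69951811,  0.71154906])}
scene {'fov_y': 46.52658607380836, 'cx': 273.7704078133161, 'cy': 218.38281952079367, 'k1': -0.02082533780137445, 'position': array([ 1.32302163, -0.13461936,  1.08976113]), 'attitude': array([0.24304586, 0.21951861, 0.63540726, 0.69928385])}
{'t': 0.1, 'joints': array([-1.36161066,  0.33278538, -0.0647193 ,  1.46084794,  0.0215778 ,
        1.34988125, -0.08851693]), 'dq': array([-5.24530332e-04, -2.53208055e-04, -1.06681937e-03, -5.14128500e-04,
       -6.22404087e-04, -2.33042851e-03,  9.16243386e-05]), 'joint_efforts': array([ 1.04499675e-03, -6.24541283e+01,  2.41546507e-02, -3.90708983e+01,
       -6.14136388e-02,  3.67200002e-02,  9.15445162e-05]), 'position': array([0.14347897, 0.60796193, 0.22185256]), 'orientation': array([ 1.15625878e-01,  9.93292645e-01, -6.11127666e-04, -5.75432998e-05]), 'contact_force': array([ 0.00986141, -0.38517715, -1.19984781]), 'ft_torque': array([-0.00600198,  0.00222774, -0.01379719]), 'gripper_force': 0.0, 'grip_width': 0.08685622415867973}
```

View pics/top.png

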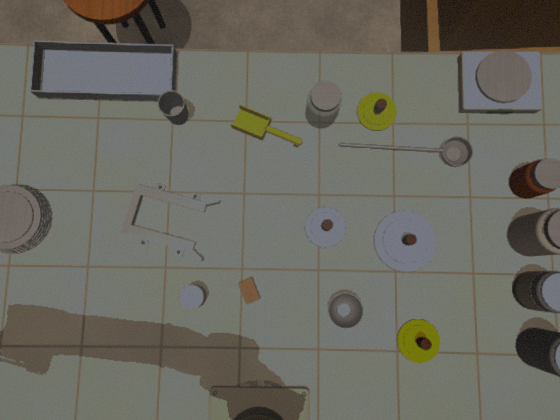

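View pics/scene.png

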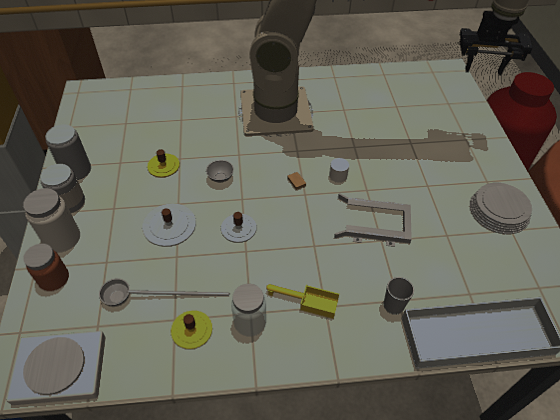

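Candidates in the top view are the aluminium lids at (325,227), about 100 mm across, and (405,241), about 150 mm across, plus yellow decoys at (377,110) and (419,341). The one at (325,227) fits: it is small and bare aluminium. The keeper's stop is on the left at about (130,210), and its open end with flares is on the right at about (210,230). I'll measure these and confirm with a crop.

Run:
```python
from h import *
T=np.load("top.npz"); S=np.load("scene.npz")
P=T["P"]; im=T["im"]
cr=cv2.resize(im[150:300,110:310+140],None,fx=2.3,fy=2.3,interpolation=cv2.INTER_CUBIC)
cv2.imwrite("pics/crop.png",cr[...,::-1])
print("tile z",np.median(P[260:340,260:300,2]))
for nm,(u,v) in dict(small=(327,225),large=(410,240)).items():
    c=P[v,u][:2]
    for lab,Q in(("top",P),("scene",S["P"])):
        q=Q.reshape(-1,3); m=np.hypot(*(q[:,:2]-c).T)<.04
        k=q[m&(q[:,2]>.045)&(q[:,2]<.075)]
        (x,y),r=cv2.minEnclosingCircle(k[:,:2].astype(np.float32)) if len(k) else ((0,0),0)
        print(nm,lab,len(k),np.median(k,0),(x,y),r)
        m=(np.hypot(*(q[:,:2]-c).T)<.11)&(q[:,2]>.003)&(q[:,2]<.012)
        (x,y),r=cv2.minEnclosingCircle(q[m][:,:2].astype(np.float32)); print(" disc",x,y,r)
# keeper
for lab,Q in(("top",P),("scene",S["P"])):
    q=Q.reshape(-1,3); a,b=P[175,110],P[262,225]
    lo,hi=np.minimum(a,b),np.maximum(a,b)
    m=np.all((q[:,:2]>lo[:2])&(q[:,:2]<hi[:2]),1)&(q[:,2]>.013)&(q[:,2]<.026)
    k=q[m]; print(lab,len(k),np.median(k[:,2]),cv2.minAreaRect(k[:,:2].astype(np.float32)))
    np.save(lab+"_k.npy",k)
    # plot in world plane 0.5mm... 
    g=np.zeros((300,400),np.uint8)
    i=((k[:,:2]-lo[:2])/.001).astype(int); ok=(i[:,0]<300)&(i[:,1]<400)
    g[i[ok,0],i[ok,1]]=255; cv2.imwrite(f"pics/k_{lab}.png",g); print(lo,hi)
```

```text
tile z -0.0006475118348048259
small top 100 [ 0.49211051 -0.1519054   0.05847638] (0.49217545986175537, -0.15174971520900726) 0.012953444384038448
 disc 0.4896758496761322 -0.15179210901260376 0.1097809225320816
small scene 82 [ 0.4996462  -0.15283757  0.05811551] (0.4960156977176666, -0.15222778916358948) 0.013574899174273014
 disc 0.4894234538078308 -0.15158289670944214 0.10960952937602997
large top 110 [ 0.46131537 -0.34399649  0.05884225] (0.4624323546886444, -0.34590670466423035) 0.013004655949771404
 disc 0.45811590552330017 -0.34236088395118713 0.10951380431652069
large scene 81 [ 0.46746856 -0.34600793  0.05785489] (0.4638512432575226, -0.34577491879463196) 0.014261376112699509
 disc 0.457554429769516 -0.3429414927959442 0.10949009656906128
top 1777 0.01814287844203144 ((0.5042241811752319, 0.22742104530334473), (0.20814932882785797, 0.15123073756694794), 76.57723999023438)
[ 0.40163589  0.08947112 -0.00226695] [0.61267087 0.38171891 0.00092516]
scene 1194 0.018746125632606803 ((0.5053696632385254, 0.22608649730682373), (0.208035409450531, 0.15378107130527496), 75.47106170654297)
[ 0.40163589  0.08947112 -0.00226695] [0.61267087 0.38171891 0.00092516]
```

View pics/crop.png

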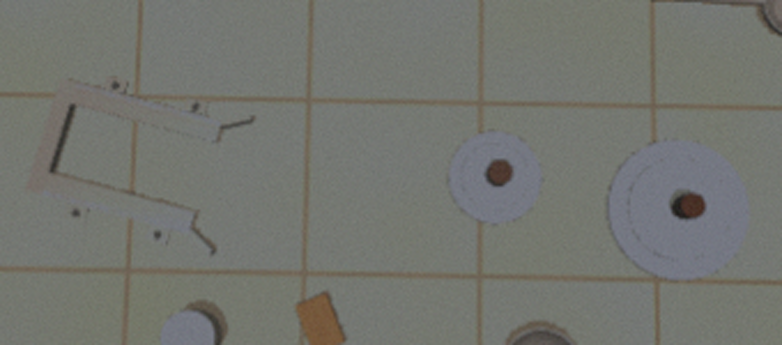

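View pics/k_top.png

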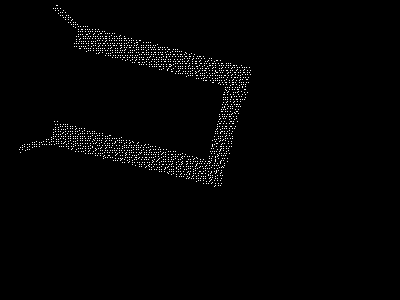

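The crop confirms the bare aluminium 100 mm lid at crop (495,177), with the larger lid next to it at (678,208). Next I fit the keeper axis.

```bash
cat > fit.py <<'E'
from h import *
from scipy.optimize import minimize
def box(q,x0,x1,y0,y1):
    return np.hypot(np.maximum(np.maximum(x0-q[:,0],q[:,0]-x1),0),np.maximum(np.maximum(y0-q[:,1],q[:,1]-y1),0))
def fit(k,p0):
    def loc(p): 
        c,s=np.cos(p[2]),np.sin(p[2]); return (k[:,:2]-p[:2])@np.array([[c,-s],[s,c]])
    def cost(p):
        q=loc(p); t=p[3]
        d=np.minimum(np.minimum(box(q,0,.16+t,.038,.056+t),box(q,0,.16+t,-.056-t,-.038)),box(q,.16,.16+t,-.056-t,.056+t))
        m=q[:,0]>-.004
        return np.minimum(d,.006)[m].sum()+.0*(~m).sum()+ (~m).sum()*.002+ t*len(k)*.05
    r=minimize(cost,p0,method="Nelder-Mead",options=dict(maxiter=4000,xatol=1e-5,fatol=1e-7,initial_simplex=np.array([p0]+[np.array(p0)+e for e in np.diag([.01,.01,.05,.003])])))
    return r.x,loc(r.x)
E
python3 - <<'E'
from fit import *
for n in("top","scene"):
    k=np.load(n+"_k.npy"); x,q=fit(k,[.485,.14,1.34,.006])
    m=(q[:,0]>.01)&(q[:,0]<.15)
    L=q[m&(q[:,1]>0),1];Rr=q[m&(q[:,1]<0),1]
    print(n,x.round(4),"inner/outer",np.percentile(L,[2,98]).round(4),np.percentile(Rr,[2,98]).round(4),"x max",np.percentile(q[:,0],99.5))
    print(" home",(x[:2]+.11*np.array([np.cos(x[2]),np.sin(x[2])])).round(4))
    P=np.load(n+".npz")["P"].reshape(-1,3)
    a=np.array([.48,.2]);m=(P[:,0]>.3)&(P[:,0]<.62)&(abs(P[:,1]-.0)<.45)
    print(" max z",np.percentile(P[m,2],[99,99.9,100]))
E
```

```text
top [0.4857 0.1575 1.3063 0.0091] inner/outer [0.0382 0.0614] [-0.0613 -0.038 ] x max 0.1737516337837701
 home [0.5145 0.2637]
 max z [1.13311124 1.13311124 1.13311124]
scene [0.4878 0.1576 1.3214 0.0097] inner/outer [0.0359 0.0631] [-0.0634 -0.0374] x max 0.17348817325376237
 home [0.515  0.2642]
 max z [0.04879454 0.06073942 0.06557397]
```

Emit:
play_rows --pt "-0.75 -0.72 0 0 0 0"

```text
t: 0.18
position: [0.1602, 0.5767, 0.2206]
orientation: [0.111, 0.994, -0.0, -0.002]
contact_force: [-0.6, -0.4, -0.0]
grip_width: 0.0871
gripper_force: 0.0
```

Emit:
play_rows --pt "-0.08 -0.05 0 0 0 0" --pt "-0.08 -0.05 0 0 0 0" --pt "-0.08 -0.05 0 0 0 0" --pt "-0.08 -0.05 0 0 0 0" --pt "-0.08 -0.05 0 0 0 0" --pt "-0.08 -0.05 0 0 0 0" --pt "-0.08 -0.05 0 0 0 0" --pt "-0.08 -0.05 0 0 0 0"

```text
t: 0.85
position: [0.3795, 0.3571, 0.2224]
orientation: [0.116, 0.993, -0.0, -0.0]
contact_force: [-0.3, 1.4, -0.3]
grip_width: 0.0871
gripper_force: 0.0
```

Emit:
play_rows --pt "-0.07 -0.07 0 0 0 0" --pt "-0.07 -0.07 0 0 0 0" --pt "-0.05 -0.08 0 0 0 0" --pt "-0.04 -0.09 0 0 0 0" --pt "-0.03 -0.09 0 0 0 0" --pt "-0.03 -0.09 0 0 0 0" --pt "-0.03 -0.09 0 0 0 0" --pt "-0.03 -0.09 0 0 0 0"

```text
t: 1.52
position: [0.4529, 0.0639, 0.2223]
orientation: [0.116, 0.993, 0.0, -0.0]
contact_force: [1.4, 0.4, 0.2]
grip_width: 0.0873
gripper_force: 0.0
```

Emit:
play_rows --pt "-0.03 -0.07 0 0 0 0" --pt "-0.03 -0.07 0 0 0 0" --pt "-0.03 -0.07 0 0 0 0" --pt "-0.03 -0.07 0 0 0 0" --pt "-0.03 -0.07 0 0 0 0" --pt "-0.035 -0.07 0 0 0 0" --pt "-0.035 -0.08 0 0 0 0" --pt "0 0 0 0 0 0"

```text
t: 2.18
position: [0.4925, -0.1558, 0.2226]
orientation: [0.119, 0.993, -0.001, 0.0]
contact_force: [-0.8, 0.4, 0.1]
grip_width: 0.0869
gripper_force: 0.0
```

Run:
```python
from h import *
s=read_state(); p,im,d=cam("wrist"); P=pts(p,d); cv2.imwrite("pics/w1.png",im[...,::-1])
print(s["position"],R.from_quat(s["orientation"]).as_matrix().round(3).tolist(),s["joints"].round(2))
q=P.reshape(-1,3); c=np.array([.493,-.152])
r=np.hypot(*(q[:,:2]-c).T)
k=q[(r<.03)&(q[:,2]>.054)&(q[:,2]<.066)].astype(np.float32); print(len(k),cv2.minEnclosingCircle(k[:,:2]) if len(k) else 0,k.mean(0))
k=q[(r<.07)&(q[:,2]>.0035)&(q[:,2]<.009)].astype(np.float32); print(len(k),cv2.minEnclosingCircle(k[:,:2]))
```

```text
[ 0.49246882 -0.15583824  0.22263029] [[-0.972, 0.237, 0.0], [0.237, 0.972, -0.003], [-0.001, -0.003, -1.0]] [-0.43  0.09  0.69  1.78 -0.05  1.3   1.61]Traceback (most recent call last):
  File "<stdin>", line 6, in <module>
cv2.error: OpenCV(4.12.0) /io/opencv/modules/imgproc/src/shapedescr.cpp:201: error: (-215:Assertion failed) count >= 0 && (depth == CV_32F || depth == CV_32S) in function 'minEnclosingCircle'
```

View pics/w1.png

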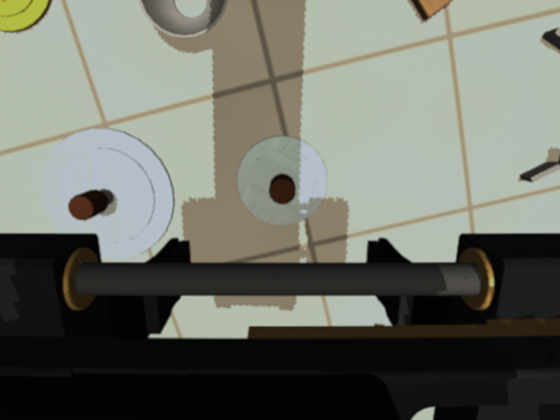

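The wrist view shows the small lid at (282,180) with its knob at (283,188), and the larger lid at left (108,190). There are no knob points in the height band I used, so I check the depth directly.

Run:
```python
from h import *
p,im,d=cam("wrist"); P=pts(p,d)
print(p)
print(P[188,283],P[188,300],P[180,255],P[120,350],P[203,85],d[188,283],d[120,350])
q=P[130:235,215:345].reshape(-1,3)
z0=np.nanmedian(P[100:130,330:420,2]); print("tile",z0)
k=q[(q[:,2]-z0>.052)&(q[:,2]-z0<.07)].astype(np.float32); print(len(k), cv2.minEnclosingCircle(k[:,:2]) if len(k) else 0)
k=q[(q[:,2]-z0>.0035)&(q[:,2]-z0<.009)].astype(np.float32); print(len(k), cv2.minEnclosingCircle(k[:,:2]) if len(k) else 0)
```

```text
{'fov_y': 61.817864188709486, 'cx': 278.10905494121977, 'cy': 208.90908567487085, 'k1': -0.032410188066228994, 'position': array([ 0.42802105, -0.13720627,  0.38550614]), 'attitude': array([-0.09688245, -0.0752445 ,  0.61361465,  0.78001867])}
[ 0.48848484 -0.14763981  0.06089351] [ 0.50277104 -0.13126772  0.00768769] [ 0.48217881 -0.17659915  0.01069025] [ 4.44822853e-01 -6.28025567e-02 -1.66632130e-04] [ 0.45769568 -0.33527516  0.06174289] 0.32974306 0.37366077
tile 0.0010587951951022967Traceback (most recent call last):
  File "<stdin>", line 7, in <module>
cv2.error: OpenCV(4.12.0) /io/opencv/modules/imgproc/src/shapedescr.cpp:201: error: (-215:Assertion failed) count >= 0 && (depth == CV_32F || depth == CV_32S) in function 'minEnclosingCircle'
```

Run:
```python
from h import *
p,im,d=cam("wrist"); P=pts(p,d)
q=P[130:235,215:345].reshape(-1,3); z0=.0005
for a,b in((.052,.07),(.0045,.012)):
    k=q[(q[:,2]-z0>a)&(q[:,2]-z0<b)]; print(len(k), cv2.minEnclosingCircle(np.ascontiguousarray(k[:,:2],np.float32)), k.mean(0))
```

```text
574 ((0.4913945496082306, -0.15218965709209442), 0.013179400004446507) [ 0.4904024  -0.15201829  0.0604058 ]
5669 ((0.4913138747215271, -0.15208500623703003), 0.0499647818505764) [ 0.48908407 -0.15158443  0.0076141 ]
```

Emit:
play_rows --pt "0.005 0.009 0.06 0 0 0" --pt "0 0 0.09 0 0 0" --pt "0 0 0.09 0 0 0" --pt "0 0 0.09 0 0 0" --pt "0 0 0.08 0 0 0" --pt "0 0 0.05 0 0 0" --pt "0 0 0.025 0 0 0" --pt "0 0 0 0 0 0"

```text
t: 3.0
position: [0.4906, -0.1435, 0.0267]
orientation: [0.115, 0.993, 0.0, -0.002]
contact_force: [0.1, 0.4, 0.1]
grip_width: 0.0874
gripper_force: 0.0
```

Emit:
play_rows --pt "0 0 0 0 0 0" --pt "0 0 0 0 0 0" --pt "0 0 0 0 0 0" --pt "0 0 0 0 0 0" --pt "0 0 0 0 0 0" --pt "0 0 0 0 0 0" --pt "0 0 0 0 0 0" --pt "0 0 0 0 0 0" --jaw 1 --grip_force 20

```text
t: 3.67
position: [0.4919, -0.1451, 0.0286]
orientation: [0.116, 0.993, 0.0, 0.0]
contact_force: [-0.1, 1.0, 0.0]
grip_width: 0.0419
gripper_force: 0.0
```

Emit:
play_rows --pt "0 0 0 0 0 0" --pt "0 0 0 0 0 0" --pt "0 0 0 0 0 0" --pt "0 0 0 0 0 0" --pt "0 0 0 0 0 0" --pt "0 0 0 0 0 0"

```text
t: 4.17
position: [0.4919, -0.1453, 0.0286]
orientation: [0.116, 0.993, -0.0, 0.0]
contact_force: [-0.2, -1.2, 1.7]
grip_width: 0.0254
gripper_force: 20.0
```

Emit:
play_rows --pt "0 0 -0.01 0 0 0" --pt "0.02 0.05 0 0 0 0" --pt "0.035 0.085 0 0 0 0" --pt "0.035 0.085 0 0 0 0" --pt "0.035 0.085 0 0 0 0" --pt "0.035 0.09 0 0 0 0" --pt "0.034 0.088 0 0 0 0" --pt "0 0 0 0 0 0"

```text
t: 4.83
position: [0.4595, 0.0687, 0.0326]
orientation: [0.111, 0.994, 0.001, -0.0]
contact_force: [-0.5, 0.9, -1.2]
grip_width: 0.0256
gripper_force: 20.0
```

Emit:
play_rows --pt "0 0 0 0 0 0" --pt "0 0 0 0 0 0"

```text
t: 5.0
position: [0.4607, 0.0605, 0.0326]
orientation: [0.115, 0.993, -0.0, -0.0]
contact_force: [0.7, -0.5, -0.8]
grip_width: 0.0258
gripper_force: 20.0
```

Run:
```python
from fit import *
s=read_state(); print(s["position"],s["orientation"].round(3))
for n in("wrist","top"):
    p,im,d=cam(n); P=pts(p,d); q=P.reshape(-1,3)
    cv2.imwrite(f"pics/{n}2.png",im[...,::-1])
    if n=="wrist":
        a,b=np.array([.40,.10]),np.array([.60,.37])
        k=q[np.all((q[:,:2]>a)&(q[:,:2]<b),1)&(q[:,2]>.011)&(q[:,2]<.027)]
        print(len(k),k.min(0),k.max(0)); x,l=fit(k,[.486,.157,1.312,.009]); print(x.round(4))
    r=np.hypot(*(q[:,:2]-s["position"][:2]).T)
    k=q[(r<.065)&(q[:,2]>.006)&(q[:,2]<.018)]; print(n,len(k),cv2.minEnclosingCircle(np.ascontiguousarray(k[:,:2],np.float32)),np.percentile(k[:,2],[5,50,95]))
    A=np.c_[k[:,:2]-k[:,:2].mean(0),np.ones(len(k))]; print(" plane",np.linalg.lstsq(A,k[:,2],rcond=None)[0])
```

```text
[0.46065255 0.06054985 0.03260167] [ 0.115  0.993 -0.    -0.   ]
6970 [0.40384665 0.10000267 0.01100762] [0.54763442 0.21172929 0.02236595]
[0.4779 0.1423 1.2622 0.0028]
wrist 12730 ((0.46196141839027405, 0.05973641574382782), 0.050273168832063675) [0.01010307 0.01176293 0.01335064]
 plane [ 0.00827075 -0.00093893  0.01174749]Traceback (most recent call last):
  File "<stdin>", line 11, in <module>
    return _quantile_unchecked(
        a, q, axis, out, overwrite_input, method, keepdims, weights)
    return _ureduce(a,
                    func=_quantile_ureduce_func,
    ...<5 lines>...
                    overwrite_input=overwrite_input,
                    method=method)
    r = func(a, **kwargs)
    result = _quantile(arr,
                       quantiles=q,
    ...<2 lines>...
                       out=out,
                       weights=wgt)
    slices_having_nans = np.isnan(arr[-1, ...])
                                  ~~~^^^^^^^^^
IndexError: index -1 is out of bounds for axis 0 with size 0
```

View pics/wrist2.png

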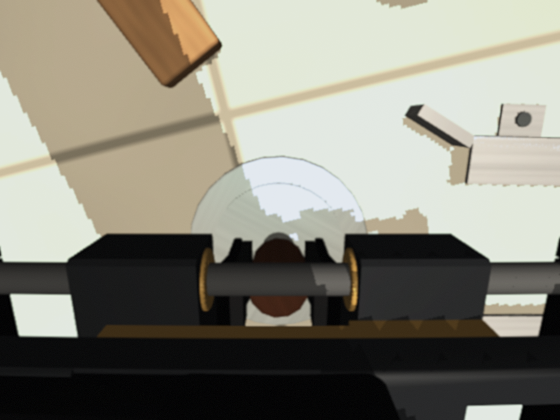

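The lid hangs flat, about 5 mm up, centred at (0.462,0.060). One runner's end shows at about (465,160). I'll check lateral alignment against that runner's edges.

Run:
```python
from h import *
p,im,d=cam("wrist"); P=pts(p,d)
q=P[130:200,462:558]; m=(q[...,2]>.0145)&(q[...,2]<.024)
e=[];o=[]
for c in range(12,96):
    r=np.where(m[:,c])[0]
    if len(r)>20: o.append(q[r[0],c]); e.append(q[r[-1],c])
o,e=np.array(o),np.array(e)
lid=np.array([.4615,.0600])
for nm,E in(("outer",o),("inner",e)):
    pf=np.polyfit(E[:,1],E[:,0],1); ang=np.pi/2-np.arctan(pf[0])
    for a in (ang,1.312):
        n=np.array([-np.sin(a),np.cos(a)]); print(nm,len(E),"ang",round(a,4),"lateral edge from lid",np.median((E[:,:2]-lid)@n).round(4))
a=1.312; u=np.array([np.cos(a),np.sin(a)])
print("end x from lid",np.percentile((q[m][:,:2]-lid)@u,[.5,2]), "z",np.median(q[m][:,2]))
```

```text
outer 84 ang 1.3225 lateral edge from lid 0.0621
outer 84 ang 1.312 lateral edge from lid 0.0634
inner 84 ang 1.3249 lateral edge from lid 0.0381
inner 84 ang 1.312 lateral edge from lid 0.0396
end x from lid [0.08933212 0.09184924] z 0.01998068760729374
```

Emit:
play_rows --pt "0.001 0.03 0 0 0 0" --pt "0 0.03 0 0 0 0" --pt "0 0.03 0 0 0 0" --pt "-0.001 0.03 0 0 0 0" --pt "0 0.03 0 0 0 0" --pt "-0.001 0.03 0 0 0 0" --pt "0 0.03 0 0 0 0" --pt "-0.001 0.03 0 0 0 0"

```text
t: 5.82
position: [0.4837, 0.1554, 0.0325]
orientation: [0.115, 0.993, -0.0, -0.0]
contact_force: [0.3, -0.8, -1.3]
grip_width: 0.0255
gripper_force: 20.0
```

Emit:
play_rows --pt "0 0.03 0 0 0 0" --pt "-0.001 0.03 0 0 0 0" --pt "0 0.03 0 0 0 0" --pt "-0.001 0.03 0 0 0 0" --pt "0 0.03 0 0 0 0" --pt "-0.001 0.03 0 0 0 0" --pt "0 0.02 0 0 0 0" --pt "0 0 0 0 0 0"

```text
t: 6.48
position: [0.5032, 0.2339, 0.0325]
orientation: [0.115, 0.993, 0.0, 0.0]
contact_force: [-0.7, -0.2, -1.3]
grip_width: 0.0255
gripper_force: 20.0
```

Emit:
play_rows --pt "-0.003 0.02 0 0 0 0" --pt "-0.001 0.02 0 0 0 0" --pt "0 0.015 0.004 0 0 0" --pt "0 0 0.004 0 0 0" --pt "0 0 0.002 0 0 0" --pt "0 0 0 0 0 0"

```text
t: 6.98
position: [0.5097, 0.2529, 0.0286]
orientation: [0.116, 0.993, 0.0, 0.0]
contact_force: [-0.6, 1.0, 0.2]
grip_width: 0.0259
gripper_force: 20.0
```

Emit:
play_rows --pt "0 0.005 0 0 0 0" --pt "0 0.004 0 0 0 0" --pt "0 0 0 0 0 0"

```text
t: 7.23
position: [0.5107, 0.256, 0.0286]
orientation: [0.116, 0.993, -0.0, 0.0]
contact_force: [-0.2, -0.1, 1.8]
grip_width: 0.0255
gripper_force: 20.0
```

Emit:
play_rows --pt "-0.0005 0.005 0 0 0 0" --pt "0 0.005 0 0 0 0" --pt "0 0.005 0 0 0 0" --pt "0 0 0 0 0 0"

```text
t: 7.57
position: [0.512, 0.2606, 0.0286]
orientation: [0.116, 0.993, -0.001, -0.0]
contact_force: [-3.5, -7.2, 6.7]
grip_width: 0.0252
gripper_force: 20.0
```

Emit:
play_rows --pt "0 0.0025 0 0 0 0" --pt "0 0.0025 0 0 0 0" --pt "0 0 0 0 0 0"

```text
t: 7.82
position: [0.512, 0.2606, 0.0286]
orientation: [0.117, 0.993, -0.002, -0.001]
contact_force: [-7.5, -13.7, 14.0]
grip_width: 0.0255
gripper_force: 20.0
```

Emit:
play_rows --pt "0 -0.004 0 0 0 0" --pt "0 -0.003 0 0 0 0" --pt "0 0 0 0 0 0"

```text
t: 8.07
position: [0.512, 0.2605, 0.0286]
orientation: [0.116, 0.993, -0.0, -0.0]
contact_force: [-1.7, -5.9, 4.1]
grip_width: 0.0254
gripper_force: 20.0
```

Emit:
play_rows --pt "0 0 0 0 0 0" --pt "0 0 0 0 0 0" --pt "0 0 0 0 0 0" --pt "0 0 0 0 0 0" --pt "0 0 0 0 0 0" --pt "0 0 0 0 0 0" --pt "0 0 0 0 0 0" --pt "0 0 0 0 0 0" --jaw -1

```text
t: 8.73
position: [0.5119, 0.2612, 0.0285]
orientation: [0.116, 0.993, 0.0, 0.0]
contact_force: [0.3, -0.7, -0.0]
grip_width: 0.0705
gripper_force: 0.0
```

Raise straight up, then swing clear and check.

Emit:
play_rows --pt "0 0 0 0 0 0" --pt "0 0 0 0 0 0" --pt "0 0 -0.03 0 0 0" --pt "0 0 -0.06 0 0 0" --pt "0 0 -0.09 0 0 0" --pt "0 0 -0.09 0 0 0" --pt "0 0 -0.09 0 0 0" --pt "0 0 -0.09 0 0 0"

```text
t: 9.4
position: [0.5118, 0.2607, 0.2114]
orientation: [0.116, 0.993, 0.0, 0.0]
contact_force: [0.7, 0.6, 0.8]
grip_width: 0.087
gripper_force: 0.0
```

Emit:
play_rows --pt "0 -0.09 0 0 0 0" --pt "0 -0.09 0 0 0 0" --pt "0 -0.09 0 0 0 0" --pt "0 -0.09 0 0 0 0" --pt "0 -0.09 0 0 0 0" --pt "0 -0.09 0 0 0 0" --pt "0 -0.09 0 0 0 0" --pt "0 0 0 0 0 0"

```text
t: 10.07
position: [0.4529, 0.0089, 0.2095]
orientation: [0.12, 0.993, 0.001, 0.0]
contact_force: [0.9, -0.8, -1.2]
grip_width: 0.0871
gripper_force: 0.0
```

Run:
```python
from h import *
s=read_state(); print(s["position"])
for n in("top","scene"):
    p,im,d=cam(n); P=pts(p,d); q=P.reshape(-1,3)
    r=np.hypot(*(q[:,:2]-np.array([.512,.2612])).T)
    k=q[(r<.03)&(q[:,2]>.045)&(q[:,2]<.07)]; print(n,len(k),cv2.minEnclosingCircle(np.ascontiguousarray(k[:,:2],np.float32)),np.median(k[:,2]))
    c=P-np.array([.512,.2612,0]); rr=np.hypot(c[...,0],c[...,1]); v,u=np.where(rr<.15)
    cr=im[v.min():v.max(),u.min():u.max()]; cr=cv2.resize(cr,(390,390),interpolation=cv2.INTER_CUBIC)
    out=cr if n=="top" else np.hstack([out,cr])
cv2.imwrite("pics/end.png",out[...,::-1])
```

```text
[0.45290707 0.0089487  0.20951978]
top 108 ((0.5142654776573181, 0.2585291564464569), 0.01290142722427845) 0.058484159349182385
scene 85 ((0.5153695344924927, 0.25964370369911194), 0.014910927042365074) 0.058005516090623876
```

View pics/end.png

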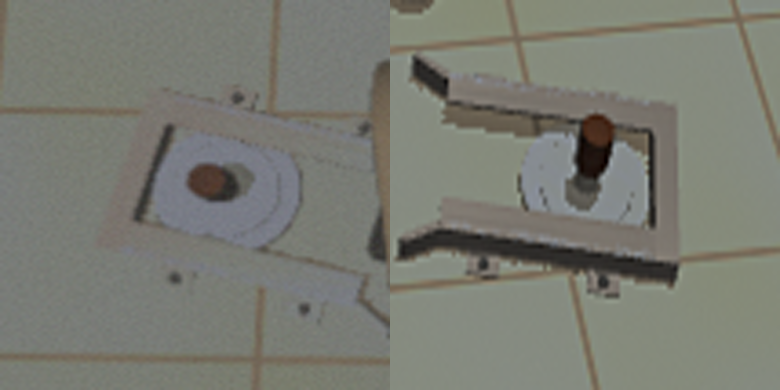

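The lid is under both lips, with its rim by the stop's dark face. I'll take one closer wrist look at the stop gap.

Emit:
play_rows --pt "0.02 0.09 0 0 0 0" --pt "0.02 0.09 0 0 0 0" --pt "0.02 0.09 0 0 0 0" --pt "0.02 0.09 0 0 0 0" --pt "0 0.09 0 0 0 0" --pt "0 0.09 0 0 0 0" --pt "0 0.09 0 0 0 0" --pt "0 0 0 0 0 0"

```text
t: 10.83
position: [0.4792, 0.2776, 0.2077]
orientation: [0.111, 0.994, 0.0, -0.001]
contact_force: [-0.8, -0.0, -0.4]
grip_width: 0.0868
gripper_force: 0.0
```

Run:
```python
from h import *
p,im,d=cam("wrist"); P=pts(p,d)
cv2.imwrite("pics/w3.png",im[...,::-1])
q=P.reshape(-1,3); u=np.array([np.cos(1.318),np.sin(1.318)]);n=np.array([-u[1],u[0]])
l=np.c_[(q[:,:2]-[.513,.26])@u,(q[:,:2]-[.513,.26])@n,q[:,2]]
disc=l[(np.hypot(l[:,0],l[:,1])<.056)&(abs(l[:,1])<.025)&(l[:,2]>.0045)&(l[:,2]<.010)]
st=l[(l[:,0]>.03)&(l[:,0]<.09)&(abs(l[:,1])<.03)&(l[:,2]>.015)&(l[:,2]<.025)]
print("disc x",np.percentile(disc[:,0],[.5,99,99.8]),"stop x",np.percentile(st[:,0],[.5,1,3,99]))
```

```text
disc x [-0.04791435  0.04904706  0.05022916] stop x [0.04995424 0.05003391 0.05017476 0.06799096]
```

View pics/w3.png

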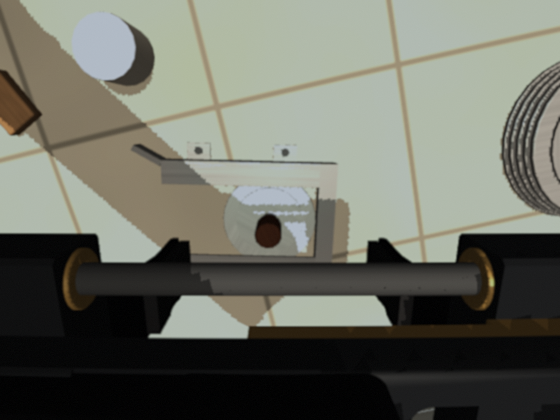

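The lid's rim (right edge about (315,215)) meets the stop face at about (317,215). The depth data put disc and stop both at 50 mm, so there is no gap, and the arm is touching nothing.

```bash
python3 -c "
from rig import *
print(hand_in())"
```

```text
the job is handed in; nothing more can be done
None
```

The small aluminium lid is fully home in the keeper, flat under both lips, against the stop and released; the larger lid was not touched, and the job was handed in at about 11 s of the 53 s allowed.

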